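# Lever up the heavy cover of the tool box

## Robot

A 6-joint arm with a two-finger parallel gripper is mounted at the origin on a cart in front of the work surface, level with it; the furniture and walls round the work are solid. World frame = base frame: x ahead of the robot, y to its left, z up, the work surface at z = 0. Lengths are in m, angles in rad, forces in N, time in s.
With the tool pointing down it reaches from about 0.375 to 0.9 m from the base axis. Payload 3.1 kg.
Tool frame: the origin (TCP) lies on the centre line of the jaws, within the pads' length; the fingertips stand 22 mm ahead of it and the grasp point (between the pads) lies 3 mm ahead of it (robot.tcp_to_tips is the distance from the TCP to the fingertips, in m); z points along the fingers, y is the line along which they close (so a half turn about z gives the same grasp; the last joint's range is limited). The gripper opens to 85 mm and grips with 20 to 120 N. Pads are 22 mm wide; open, the fingers measure 114 mm over their backs; the gripper's body (76 mm by 85 mm) begins 54 mm behind the grasp point. The pads swing forward as they close: fully open they stand 13 mm farther back than shut.
Start: joints at [-1.325, 0.527, 1.433, -0, 1.181, -0.178], TCP at [0.257, -0.57, 0.253] pointing down, gripper open.
Joint ranges: [-3.08, 3.08], [-0.75, 2.2], [0.22, 2.44], [-1.43, 4.57], [0, 2.65], [-2.85, 2.85]. Speed limits (rad/s): [2.79, 2.79, 3.14, 3.14, 3.14, 3.14].

## Interface

Orientations are given as a rotation vector (axis times angle).
In Python, from workcell import telemetry, imaging, robot gives the robot as it stands. The module is installed in compiled form; this text tells all that it offers.
- The arm moves only by the tool apply_moves, never from a script. Its argument "moves" is text: rows parted by semicolons, each of 5 numbers parted by spaces: the finger opening in mm, from 0 to 85.4, then the shift along the tool's x, y, z each as a share of 0.02 m, from -1 to 1, then the turn about the tool's z as a share of 8 degrees, from -1 to 1. A call has exactly 10 rows; each row shifts and turns the commanded pose from where the row before left it, along the tool's axes as they then stand; what a row does not reach is not made up. A row lasts 1/10 s, in which the tool goes at most 50 mm and 8.59 degrees, less where a joint would pass 70% of its speed; a pose out of reach is approached as far as the arm can. A call with a number of a shift or a turn outside -1 to 1 is refused whole. A call with a gripper value outside its range is refused whole. The fingers move at their own pace and stop on an object; the grip force is fixed at half the most. Time passes only in rows, so rows that do not move let the fingers close, or fill a call up. It gives the time, the measured TCP pose, the force, the opening and the grip force at its end, in the units of the state.
- telemetry.state(): the state, without advancing time (a new reading comes with each control period).
- imaging.get_image(name): name is "scene" or "top" or "wrist"; returns a dict with "image" (400x640x3 uint8, red, green, blue), "camera_matrix" (3x3 intrinsics, pixels), "R" (3x3) and "t" (3): a world point X has camera coordinates R X + t. Camera axes: x right, y down, z forward; pixel columns grow to the right and rows downward; lengths in m; the calibration is good to about 2 mm. A picture is of the moment at which its call begins. There is no depth.
- robot.close_job(): hands the job in; it is judged then, once.
The state is a dict: "time_s": time; "joint_positions": joint angles; "qd": joint speeds; "effort": joint torques, N m; "ee_pos": TCP position; "orientation": TCP orientation; "wrist_force": force on the tool from outside, world axes, zero at the start; "ft_torque": the same for the moment, N m; "grip_width": finger opening in m; "finger_force": force on a finger pad.
Only numpy, scipy, OpenCV 4.12 (cv2) and the standard library are available. Lean on these libraries where they do the work, as an engineer would, in place of code of your own. Each camera call takes 0.05 s, during which the arm holds its last target. There are 200 camera calls.

## Task

Open the heavy steel cover of the grey tool box with its lever, pushing with the fingers only: first push the lever's raised long arm sideways until the lever points straight at the box and its short nose is centred under the cover's lip, then press the paddle at the long end down, nearly as far as it goes, so that the nose lifts the cover. Finish while still holding the paddle down with the cover raised. Do not take the lever between the fingers or force it, do not touch the cover itself, and leave the cone, the plug and the tin beside it alone.

Things in the scene. Friction and masses are not known exactly. Their poses are not given: they have to be found in the camera images.
- stand: Fixed stand: dark base plate 170 x 275 x 8 mm, a grey steel tool box 150 x 120 x 90 mm on it (centre at y = +145 mm), and a round foot carrying the lever's swivel. Origin on the bench surface under the swivel axis; its x and y axes are level, +y runs from the swivel to the box. The lever is in line when its long arm points along the stand's -y, its nose along +y.
- turntable (a joint): Swivel of the lever's fulcrum fork about the vertical axis through the stand's origin, range -0.6 to 0.9 rad. 0 = lever in line with the box, nose centred under the lip; positive = the long arm swung towards the stand's -x side (roughly the robot's side). Starts at 0.42 to 0.70. It stays where it is left: about 1 N at the paddle moves it. In line within about 0.15 is good enough.
- lever: Steel lever, flat bar 16 mm wide, 10 mm thick, rocking on a pin in the fork. Origin on the pin, 110 mm above the bench on the swivel axis; x along the pin, y along the bar (long arm towards -y, to y = -210 mm; nose at y = +75 mm, a cross roller 20 mm thick, 24 mm wide), z up. A light spring holds the long arm 0.35 rad above level; pressed, it turns 0.70 rad to a stop, 0.35 rad below level.
- pin (a point): Centre of the pin on which the lever rocks (same point as the lever's origin), between the two cheeks of the fork; the cheeks reach 19 mm, the pin 25 mm, to either side of the lever's middle and the cheeks 17 mm along the bar. Pressing the paddle down takes roughly 5 to 8 N once the nose carries the cover.
- paddle (a point): Centre of the top face of the paddle, the flat plate 44 mm wide, 46 mm long and 12 mm thick at the end of the long arm, where it is pressed; 187 mm from the pin along the bar and 6 mm above the bar's centre line. About 180 mm above the bench at rest, about 50 mm when fully pressed; it moves on an arc about the pin.
- cover: Heavy steel cover of the box, 156 x 126 x 14 mm, 1.9 to 3 kg, hinged along the box's far edge (stand y = +205 mm, 104 mm above the bench). Origin on the hinge axis; lies flat when shut with z up and tilts up as it opens, up to about 0.33 rad with the lever fully pressed. Falls shut when the lever is let go.
- lip (a point): Underside of the cover's lip, a tongue 24 mm wide that sticks out from the middle of the cover's front edge towards the lever, at 100 mm above the bench when shut; this point lies 15 mm from its tip. The nose's roller stands about 6 mm below it at rest.
- cone: Copper-coloured cone punch, 49 mm across and 56 mm high, standing loose on the bench; origin at the centre of its underside. Leave alone.
- plug: Stepped grey steel plug, 55 mm across and 48 mm high, standing loose; origin at the centre of its underside. Leave alone.
- tin: Round blue tin, 71 mm across and 34 mm high, standing loose; origin at the centre of its underside. Leave alone.

How it is judged:
On the way, in this order (a step that is already met when the one before it is completed fails the run):
1. the lever, its paddle still up, is swung into line with its nose under the lip (value of joint turntable between -0.15 and 0.15 rad and height (world z) of paddle above 0.145 m), for 0.2 s.
2. the cover is raised by the lever (value of joint turntable between -0.15 and 0.15 rad and angle between cover's own z axis and vertical above 0.24 rad and contact force between the fingers and lever above 1.5 N), for 0.2 s.
At the end, for the whole second after the job is handed in: The lever is in line within 0.15 rad, the fingers press on it with more than 1.5 N, the cover stands still, raised by more than 0.24 rad (of about 0.33), and cone, plug and tin are within 15 mm of where they were (all of step 2 and angular speed of cover below 0.1 rad/s and distance of each of cone, plug, tin from where it was at the start of the episode below 0.015 m); the arm keeps its last pose, push and grip.
It fails at once if the cover is touched with the gripper or arm (contact force between any of the fingers, the arm and cover above 1 N).
It fails at once if the lever's bar or paddle is taken between the fingers (x of the grasp point in the frame of lever between -0.01 and 0.01 m and z of the grasp point in the frame of lever between -0.02 and 0.012 m and y of the grasp point in the frame of lever between -0.215 and 0.085 m).
It fails at once if the lever is forced with more than 40 N (contact force between any of the fingers, the arm and lever above 40 N).
It fails at once if the cone, the plug or the tin is moved by more than 15 mm or lifted (distance of any of cone, plug, tin from where it was at the start of the episode above 0.015 m).
It also fails if it takes over 42 s, if anything falls off the work surface, if the arm or the gripper's body presses on something with over 40 N, if the wrist force passes 120 N, or if a joint passes its speed limit or range.

## Working session

There is one attempt and no reset: what is moved stays moved. The work goes in short steps, Python scripts to look and compute and a tool call to move; the robot and the scene stay as the last step left them, time stands still between calls to the robot, and variables do not carry over. Pictures are saved under pics/ and viewed, at most 10 in all, crops included, and the job is handed in when it is done.

Besides the shell and the picture viewer there is one more tool, called as name(argument=value, ...) on one line, values as JSON. apply_moves: Moves the arm, as the interface text tells. Its arguments: {"type":"object","properties":{"moves":{"type":"string"}},"required":["moves"]}

```bash
mkdir -p pics; python3 - <<'E'
from workcell import telemetry, imaging, robot
import cv2, pickle, numpy as np
np.set_printoptions(suppress=True,precision=4)
for n in ("scene","top"):
    d=imaging.get_image(n); pickle.dump(d,open(f"{n}.pkl","wb"))
    cv2.imwrite(f"pics/{n}0.png",cv2.cvtColor(d["image"],cv2.COLOR_RGB2BGR)); print(n,d["camera_matrix"],d["R"],d["t"],-d["R"].T@d["t"])
print(telemetry.state(), robot.tcp_to_tips)
E
```

```text
scene [[476.8452   0.     317.4755]
 [  0.     476.8452 203.0284]
 [  0.       0.       1.    ]] [[-0.6101 -0.7923 -0.0109]
 [-0.5449  0.4295 -0.7202]
 [ 0.5753 -0.4334 -0.6937]] [0.4467 0.4052 0.7195] [0.0794 0.4917 0.7958]
top [[507.7259   0.     320.7161]
 [  0.     507.7259 205.7105]
 [  0.       0.       1.    ]] [[-0.0191 -0.9995 -0.0256]
 [-0.9857  0.0231 -0.1668]
 [ 0.1673  0.022  -0.9857]] [0.1149 0.6345 1.0635] [0.4498 0.0767 1.157 ]
{'time_s': 0.1, 'joint_positions': array([-1.3255,  0.5284,  1.4338, -0.    ,  1.1814, -0.1785]), 'qd': array([-0.0011, -0.0022, -0.0035,  0.0004,  0.0006, -0.0009]), 'effort': array([ -0.0001, -44.3304, -17.8587,  -0.0002,   0.0039,   0.    ]), 'ee_pos': array([ 0.2569, -0.5691,  0.2524]), 'orientation': array([-3.0694, -0.6603,  0.0001]), 'wrist_force': array([-0.1069,  0.5264,  0.074 ]), 'ft_torque': array([ 0.0107, -0.0263, -0.0335]), 'finger_force': 0.0, 'grip_width': 0.08518703909830624} 0.022
```

View pics/top0.png

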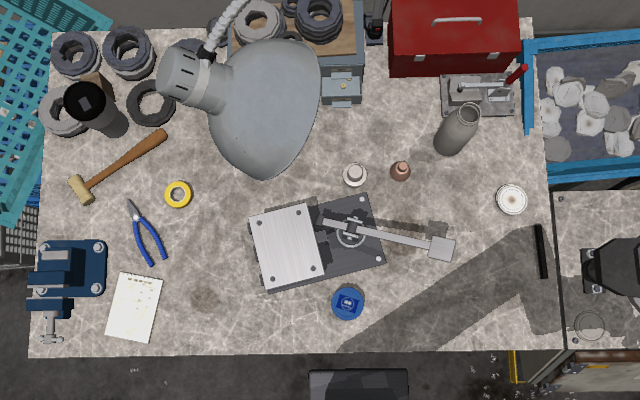

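View pics/scene0.png

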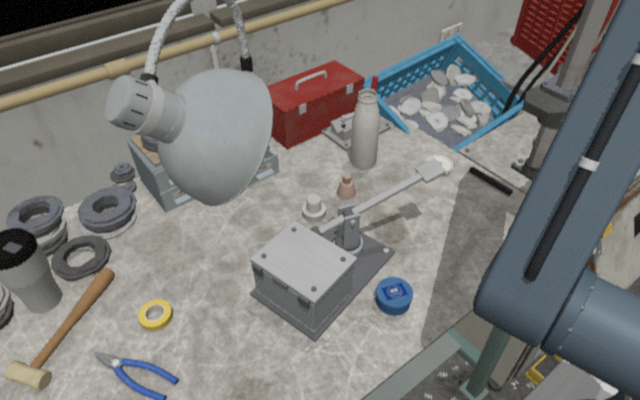

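```bash
python3 - <<'E'
import cv2
i=cv2.imread("pics/top0.png")[150:330,230:480]
cv2.imwrite("pics/top0c.png",cv2.resize(i,None,fx=3.2,fy=3.2,interpolation=cv2.INTER_CUBIC))
E
```

```text
(no output)
```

View pics/top0c.png

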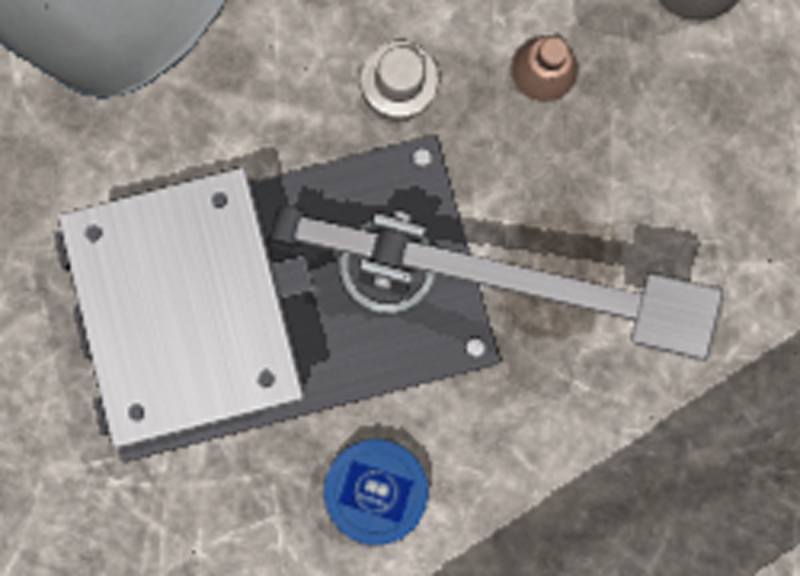

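```bash
cat > h.py <<'E'
import numpy as np, pickle
from scipy.optimize import least_squares
from scipy.spatial.transform import Rotation as Ro
np.set_printoptions(suppress=True,precision=4)
def proj(d,X):
    c=X@d["R"].T+d["t"]; p=c@d["camera_matrix"].T; return p[:,:2]/p[:,2:]
def stand(p,X): return Ro.from_euler("z",p[2]).apply(X)+[p[0],p[1],0]
def lever(p,tt,tilt,X): # tilt>0: long arm up
    return stand(p,Ro.from_euler("z",tt).apply(Ro.from_euler("x",-tilt).apply(X)+[0,0,.110]))
PAD=np.array([[.022,-.164,.006],[.022,-.21,.006],[-.022,-.21,.006],[-.022,-.164,.006]])
PT=np.array([[0,-.187,.006]])
E
python3 - <<'E'
from h import *
d=pickle.load(open("top.pkl","rb"))
f=lambda a: np.array(a,float)/3.2+[230,150]
pad=f([(650,273),(722,290),(707,360),(635,343)])
cov=f([(60,215),(244,170),(300,398),(115,446)])
pl=f([(437,135),(500,360)])
def res(q):
    p=q[:3]; yc=q[4]; yp=q[5]
    C=np.array([[.078,yc+.063,.113],[.078,yc-.063,.113],[-.078,yc-.063,.113],[-.078,yc+.063,.113]])
    P=np.array([[.085,yp,.008],[-.085,yp,.008]])
    return np.r_[(proj(d,lever(p,q[3],.35,PAD))-pad).ravel(),(proj(d,stand(p,C))-cov).ravel(),(proj(d,stand(p,P))-pl).ravel()]
s=least_squares(res,[.4,0,.2,.4,.145,-.065])
print(s.x); print(s.fun.round(1)); p=s.x[:3]
np.save("p.npy",s.x)
print("paddle now",lever(p,s.x[3],.35,PAT:=PT),"corners",lever(p,s.x[3],.35,PAD))
for tl in (.35,.1,-.1,-.2,-.25,-.3,-.35): print(tl,lever(p,0,tl,PT))
for n,u,z in (("cone",(545,75),.0),("plug",(400,85),.01),("tin",(376,492),.034)):
    uv=f([u])[0]
    r=d["R"].T@np.linalg.solve(d["camera_matrix"],[*uv,1]); c=-d["R"].T@d["t"]; print(n,c+r*(z-c[2])/r[2])
E
```

```text
[ 0.5786  0.0339  0.2332 -0.5374  0.1431 -0.0586]
[-0.2 -0.2  1.1 -0.1  0.2  0.3 -1.1 -0.2 -0.9 -0.3  0.1 -1.4  1.4  0.3
 -0.8  0.9 -0.1 -0.4  0.3  1.1]
paddle now [[ 0.5266 -0.1317  0.1798]] corners [[ 0.5541 -0.1177  0.1719]
 [ 0.5412 -0.1589  0.1876]
 [ 0.4992 -0.1458  0.1876]
 [ 0.5121 -0.1045  0.1719]]
0.35 [[ 0.6188 -0.135   0.1798]]
0.1 [[ 0.6215 -0.1466  0.1346]]
-0.1 [[ 0.6218 -0.1477  0.0973]]
-0.2 [[ 0.6213 -0.1456  0.0787]]
-0.25 [[ 0.6209 -0.1438  0.0695]]
-0.3 [[ 0.6203 -0.1416  0.0605]]
-0.35 [[ 0.6197 -0.139   0.0515]]
cone [ 0.718  -0.0841  0.    ]
plug [0.7109 0.0218 0.01  ]
tin [0.4233 0.0478 0.034 ]
```

apply_moves(moves="0 0 0 0 0.76; 0 0 0 0 0.76; 0 0 0 0 0.76; 0 0 0 0 0.76; 0 0.4 -1 0 0; 0 0.4 -1 0 0; 0 0.4 -1 0 0; 0 0.4 -1 0 0; 0 0.4 -1 0 0; 0 0.4 -1 0 0")

```text
time_s: 1.1
ee_pos: [0.3053, -0.4485, 0.2529]
orientation: [-3.141, 0.001, 0.001]
wrist_force: [0.2, 0.1, 0.4]
grip_width: 0.0003
finger_force: 0.0
```

apply_moves(moves="0 0.5 -1 0 0; 0 0.5 -1 0 0; 0 0.5 -1 0 0; 0 0.5 -1 0 0; 0 0.5 -1 0 0; 0 0.5 -1 0 0; 0 0.5 -1 0 0; 0 0.5 -1 0 0; 0 0.5 -1 0 0; 0 0.5 -1 0 0")

```text
time_s: 2.1
ee_pos: [0.4055, -0.2485, 0.2532]
orientation: [-3.141, 0.001, 0.0]
wrist_force: [0.1, 0.4, 0.9]
grip_width: -0.0003
finger_force: 0.0
```

apply_moves(moves="0 0.5 -1 0 0; 0 0.5 -1 0 0; 0 0.5 -1 0 0; 0 0.5 -1 0 0; 0 0.5 -1 0 0; 0 0.2 -0.8 0 0; 0 0 0 1 0; 0 0 0 1 0; 0 0 0 1 0; 0 0 0 1 0")

```text
time_s: 3.1
ee_pos: [0.4593, -0.1334, 0.1726]
orientation: [3.141, -0.001, 0.0]
wrist_force: [0.4, 0.6, -1.0]
grip_width: -0.0003
finger_force: 0.0
```

```bash
python3 - <<'E'
from workcell import imaging
import cv2
d=imaging.get_image("top")["image"][110:310,300:520]
cv2.imwrite("pics/a.png",cv2.resize(d,None,fx=3,fy=3)[:,:,::-1])
E
```

```text
(no output)
```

View pics/a.png

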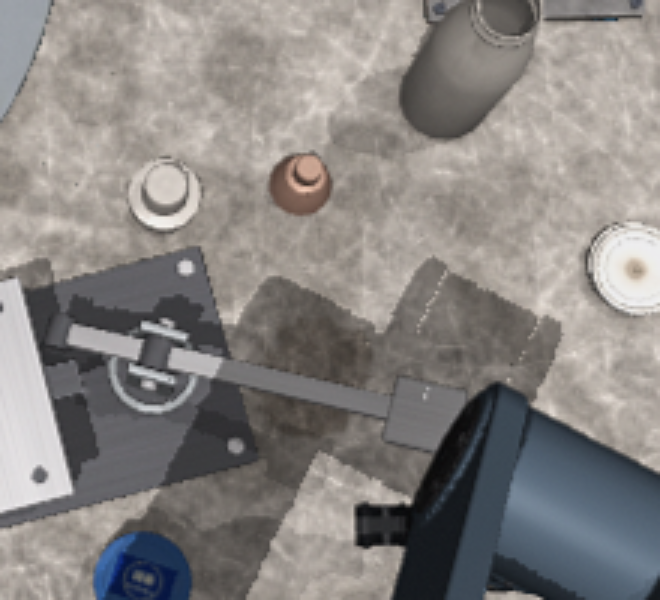

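apply_moves(moves="0 0.4 0 0 0; 0 0.4 0 0 0; 0 0.4 0 0 0; 0 0.4 0 0 0; 0 0.4 0 0 0; 0 0.3 0 0 0; 0 0.3 0 0 0; 0 0.3 0 0 0; 0 0.3 0 0 0; 0 0.3 0 0 0")

```text
time_s: 4.15
ee_pos: [0.5297, -0.1339, 0.1732]
orientation: [-3.141, 0.001, 0.0]
wrist_force: [-0.3, 0.5, -0.2]
grip_width: -0.0001
finger_force: 0.4
```

apply_moves(moves="0 0.3 0 0 0; 0 0.3 0 0 0; 0 0.3 0 0 0; 0 0.3 0 0 0; 0 0.3 0 0 0; 0 0.3 0 0 0; 0 0.3 0 0 0; 0 0.2 0 0 0; 0 0.1 0 0 0; 0 0 0 0 0")

```text
time_s: 5.15
ee_pos: [0.5778, -0.1338, 0.1733]
orientation: [-3.142, 0.001, -0.001]
wrist_force: [0.7, 0.0, 0.5]
grip_width: -0.0001
finger_force: 0.0
```

```bash
python3 - <<'E'
from workcell import imaging
import cv2,pickle
for n,(a,b,c,e) in {"top":(150,300,310,470),"scene":(90,340,220,500)}.items():
    d=imaging.get_image(n); pickle.dump(d,open(n+"1.pkl","wb"))
    cv2.imwrite(f"pics/b{n}.png",cv2.resize(d["image"][a:b,c:e],None,fx=3 if n=="top" else 2.4,fy=3 if n=="top" else 2.4,interpolation=cv2.INTER_CUBIC)[:,:,::-1])
E
```

```text
(no output)
```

View pics/btop.png

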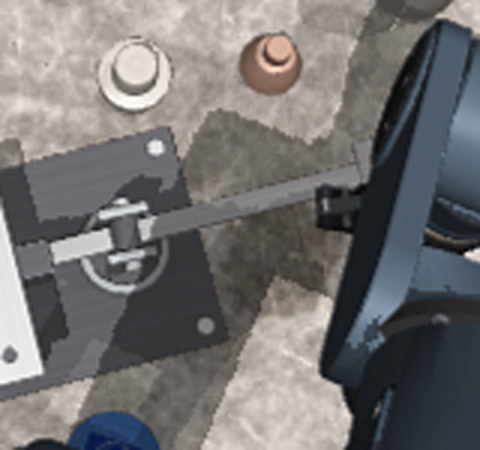

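View pics/bscene.png

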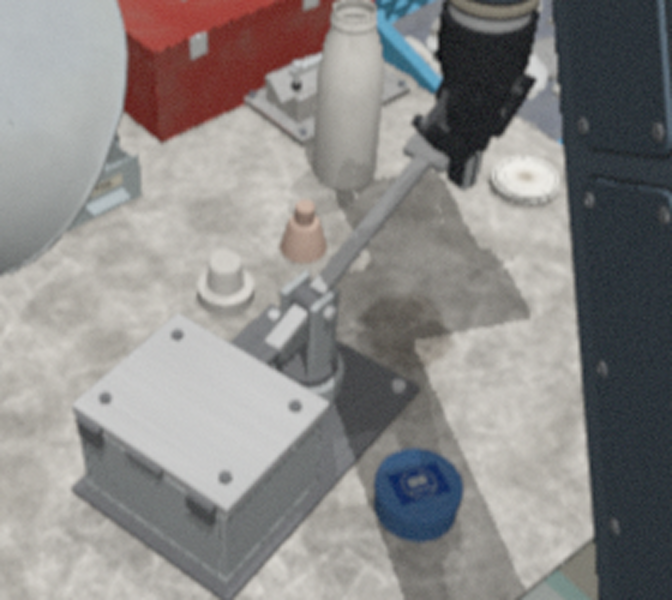

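```bash
python3 - <<'E'
from h import *
d=pickle.load(open("top1.pkl","rb")); p=np.load("p.npy")[:3]
X=np.array([[.0,-.035,.005],[0,-.14,.005],[.008,-.14,.005],[-.008,-.1,.005],[0,.05,.005]])
for tt in (-.05,0,.05,-.1): print(tt,((proj(d,lever(p,tt,.35,X))-[310,150])*3).round(0).tolist())
E
```

```text
-0.05 [[175.0, 222.0], [325.0, 185.0], [323.0, 173.0], [270.0, 211.0], [60.0, 251.0]]
0 [[174.0, 220.0], [323.0, 175.0], [319.0, 164.0], [268.0, 204.0], [61.0, 254.0]]
0.05 [[174.0, 218.0], [320.0, 166.0], [316.0, 154.0], [267.0, 197.0], [62.0, 258.0]]
-0.1 [[175.0, 224.0], [327.0, 194.0], [325.0, 182.0], [270.0, 218.0], [60.0, 247.0]]
```

apply_moves(moves="0 0.3 0 0 0; 0 0 0 0 0; 0 -1 0 0 0; 0 0 0 -1 0; 0 0 0 -1 0; 0 0 0 -1 0; 0 1 0 0 0; 0 0.9 0.4 0 0; 0 0.8 0 0 -0.8; 0 0 0 0 -0.8")

```text
time_s: 6.25
ee_pos: [0.6197, -0.1425, 0.2336]
orientation: [3.12, 0.356, 0.005]
wrist_force: [-1.8, 0.8, -0.2]
grip_width: -0.0003
finger_force: 0.0
```

apply_moves(moves="0 0 0 0.8 0; 0 0 0 0.3 0; 0 0 0 0.3 0; 0 0 0 0.3 0; 0 0 0 0.3 0; 0 0 0 0.3 0; 0 0 0 0.3 0; 0 0 0 0.3 0; 0 0 0 0.3 0; 0 0 0 0.3 0")

```text
time_s: 7.25
ee_pos: [0.619, -0.1436, 0.1647]
orientation: [3.118, 0.349, 0.007]
wrist_force: [0.4, -2.4, 6.9]
grip_width: -0.0
finger_force: 2.7
```

```bash
python3 - <<'E'
from workcell import imaging
import cv2
d=imaging.get_image("scene")
cv2.imwrite("pics/c.png",cv2.resize(d["image"][90:340,220:500],None,fx=2.4,fy=2.4,interpolation=cv2.INTER_CUBIC)[:,:,::-1])
E
```

```text
(no output)
```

View pics/c.png

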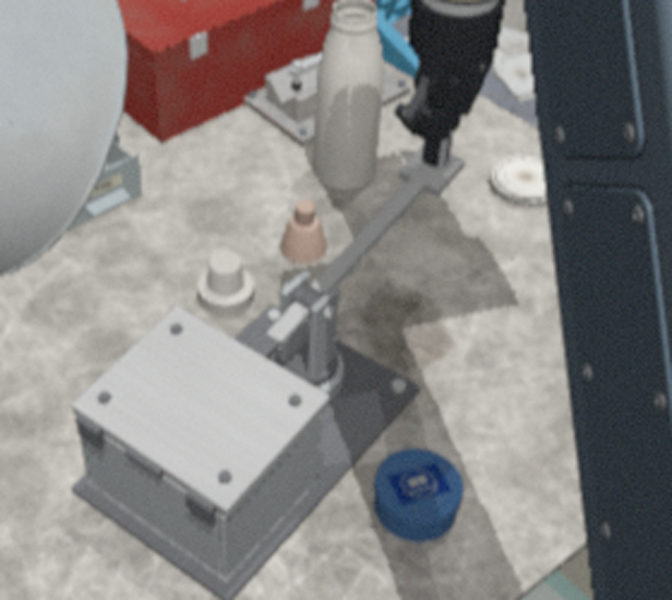

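apply_moves(moves="0 0 0 0.3 0; 0 0 0 0.3 0; 0 0 0 0.3 0; 0 0 0 0.3 0; 0 0 0 0.3 0; 0 0 0 0.3 0; 0 0 0 0.3 0; 0 0 0 0.3 0; 0 0 0 0.3 0; 0 0 0 0.3 0")

```text
time_s: 8.3
ee_pos: [0.6188, -0.1424, 0.1047]
orientation: [3.121, 0.348, 0.006]
wrist_force: [-0.1, 0.4, 7.3]
grip_width: 0.0001
finger_force: 3.5
```

apply_moves(moves="0 0 0 0.2 0; 0 0 0 0.2 0; 0 0 0 0.1 0; 0 0 0 0.1 0; 0 0 0 0.1 0; 0 0 0 0.1 0; 0 0 0 0 0; 0 0 0 0 0; 0 0 0 0 0; 0 0 0 0 0")

```text
time_s: 9.3
ee_pos: [0.6178, -0.141, 0.0883]
orientation: [-3.121, -0.348, -0.002]
wrist_force: [-0.4, 2.4, 6.3]
grip_width: -0.0
finger_force: 2.8
```

```bash
python3 - <<'E'
from workcell import imaging
import cv2,pickle
d=imaging.get_image("scene");pickle.dump(d,open("s2.pkl","wb"));pickle.dump(imaging.get_image("top"),open("t2.pkl","wb"))
cv2.imwrite("pics/d.png",cv2.resize(d["image"][130:340,220:470],None,fx=2.8,fy=2.8,interpolation=cv2.INTER_CUBIC)[:,:,::-1])
E
```

```text
(no output)
```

View pics/d.png

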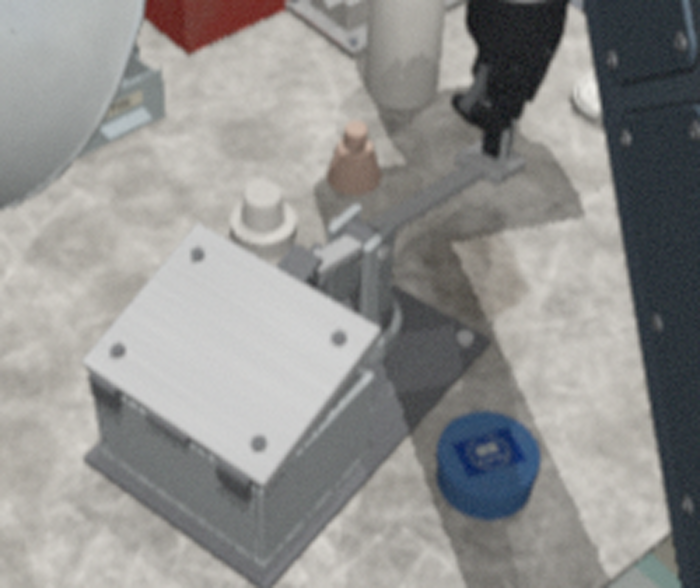

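apply_moves(moves="0 0 0 0.1 0; 0 0 0 0.05 0; 0 0 0 0 0; 0 0 0 0 0; 0 0 0 0 0; 0 0 0 0 0; 0 0 0 0 0; 0 0 0 0 0; 0 0 0 0 0; 0 0 0 0 0")

```text
time_s: 10.4
ee_pos: [0.6178, -0.1409, 0.0854]
orientation: [-3.121, -0.348, -0.002]
wrist_force: [0.2, 3.0, 6.1]
grip_width: -0.0003
finger_force: 3.0
```

```bash
python3 - <<'E'
from h import *
from workcell import imaging
import cv2
d=imaging.get_image("scene"); p=np.load("p.npy")[:3]
im=cv2.resize(d["image"][130:340,220:470],None,fx=2.8,fy=2.8,interpolation=cv2.INTER_CUBIC)[:,:,::-1].copy()
for a,col in ((.24,(0,0,255)),(.30,(0,255,0))):
    C=np.array([[.078,0,.01],[.078,-.126,.01],[-.078,-.126,.01],[-.078,0,.01]])
    X=stand(p,Ro.from_euler("x",-a).apply(C)+[0,.205,.104])
    cv2.polylines(im,[((proj(d,X)-[220,130])*2.8).astype(int)],True,col,1)
for tt,col in ((0,(0,255,255)),(.15,(255,0,255)),(-.15,(255,0,255))):
    cv2.polylines(im,[((proj(d,lever(p,tt,-.31,PAD))-[220,130])*2.8).astype(int)],True,col,1)
cv2.imwrite("pics/e.png",im)
E
```

```text
(no output)
```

View pics/e.png

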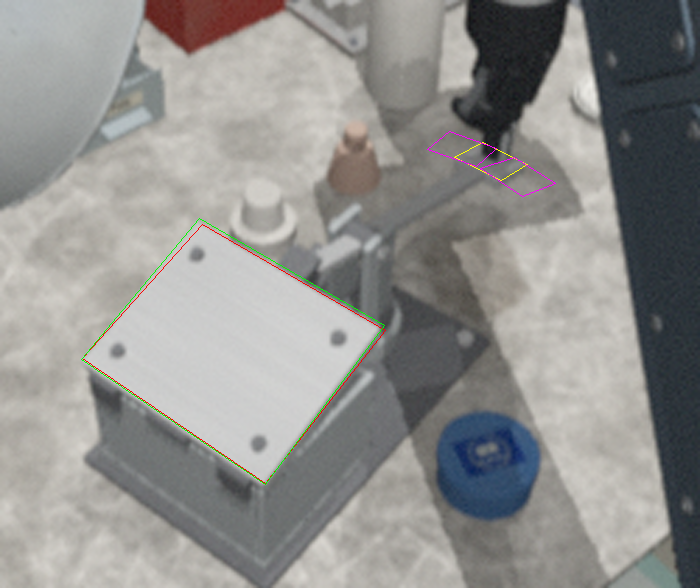

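apply_moves(moves="0 0 0 0.1 0; 0 0 0 0 0; 0 0 0 0 0; 0 0 0 0 0; 0 0 0 0 0; 0 0 0 0 0; 0 0 0 0 0; 0 0 0 0 0; 0 0 0 0 0; 0 0 0 0 0")

```text
time_s: 11.45
ee_pos: [0.6179, -0.1411, 0.0834]
orientation: [-3.121, -0.348, -0.002]
wrist_force: [-0.1, 2.2, 5.9]
grip_width: 0.0002
finger_force: 3.0
```

```bash
python3 -c "
from workcell import robot,telemetry
print(telemetry.state()['wrist_force'],robot.close_job())"
```

```text
the job is handed in; nothing more can be done
[-0.07800733  2.18600825  5.93505139] None
```

I swung the lever into line and pressed the paddle down with closed fingers. The job was handed in at 11.5 s with the cover raised about 0.3 rad (my estimate from the paddle height) and the fingers holding it with about 6 N; no verdict came back.

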